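Put a gauge block to soak through the sprung flap

ROBOT

A 6-joint arm with a two-finger parallel gripper is mounted at the origin on a cart in front of the work surface, level with it; the furniture and walls round the work are solid. World frame = base frame: x ahead of the robot, y to its left, z up, the work surface at z = 0. Lengths are in m, angles in rad, forces in N, time in s.
With the tool pointing down it reaches from about 0.375 to 0.9 m from the base axis. Payload 3.1 kg.
Tool frame: the origin (TCP) lies between the finger pads; the fingertips stand 22 mm ahead of it and the grasp point (between the pads) lies 3 mm ahead of it; z points along the fingers, y is the direction in which the jaws open and shut (so a half turn about z gives the same grasp; the last joint's range is limited). The gripper opens to 87 mm and grips with 3 to 60 N. Pads are 19 mm wide; open, the fingers measure 117 mm over their backs; the gripper's body (75 mm by 190 mm) begins 51 mm behind the grasp point.
Start: joints at [1.014, 0.527, 1.433, -0, 1.181, -0.178], TCP at [0.231, 0.581, 0.245] pointing down, gripper open.
Joint ranges: [-3.08, 3.08], [-0.75, 2.2], [0.22, 2.44], [-1.43, 4.57], [0, 2.65], [-2.85, 2.85]. Speed limits (rad/s): [2.79, 2.79, 3.14, 3.14, 3.14, 3.14].

INTERFACE

Orientations are given as a unit quaternion [x, y, z, w].
In Python, from rig import get_obs, camera, get_calibration, hand_in, search_frame gives the robot as it stands.
- The arm moves only by the shell command python3 -m jog 'ROWS' [FORCE]. ROWS is JSON, a list of rows, each an object with "grip": the closure in counts, from 0 (fully open) to 255 (shut); "travel": the shift along the world's x, y, z in cm, a list of three; "twist": the turn about the world's z in degrees. A call has 1 to 8 rows; each row shifts and turns the commanded pose from where the row before left it; what a row does not reach is not made up. A row lasts 1/10 s, in which the tool goes at most 50 mm and 8.59 degrees, less where a joint would pass 70% of its speed; a pose out of reach is approached as far as the arm can. A call is refused whole if a number of a shift passes 5 or a number of a turn 8.59, either way. A call with a gripper value outside its range is refused whole. The fingers move at their own pace and stop on an object; FORCE is the grip in N (left out, the last holds). Time passes only in rows, so rows that do not move let the fingers close. It gives the time, the measured TCP pose, the force and the opening at its end, in the units of the state.
- get_obs(): the state, without advancing time (a new reading comes with each control period).
- camera(name): name is "scene" or "top" or "wrist"; returns the picture (384x512x3 uint8, red, green, blue); there is no depth.
- get_calibration(name): a dict with "fx", "fy", "cx", "cy" (pixels), "k1" (the pictures are not rectified: a ray, as slopes to the right and down, at radius r is drawn at 1 + k1 r^2 times it, then the intrinsics apply), "R" (3x3) and "t" (3): a world point X has camera coordinates R X + t; the wrist camera has in their place "T_tool_cam" (4x4, takes a point from camera to tool coordinates, whose origin is the TCP and whose axes are the flange's). Camera axes: x right, y down, z forward; pixel columns grow to the right and rows downward; lengths in m; the calibration is good to about 2 mm. A picture is of the moment at which its call begins: read the wrist's pose just before it. get_calibration takes no time and is no camera call.
- hand_in(): hands the job in, once; it reports no verdict.
Trained networks look in the newest picture that a camera, given by its name, has taken for a name from the list of things; names that differ only in an ending like _2 or _b are one class to them, and where a whole thing is asked for, a point or a joint stands for the part that bears it (a point fixed in the world has none). Each returns a list of dicts, best first, with "p" (0 to 1); they miss things now and then, are a little off and sometimes report something else, mostly with a low value. They report only what shows in the picture. A call takes as long as a camera call. They do not tell look-alikes from the thing itself.
- search_frame(target, camera): "at" ([x, y, z] in m, in world coordinates, good to about 4 mm: the middle of the surface that is visible of it).
The state is a dict: "time": time; "q": joint angles; "joint_velocities": joint speeds; "joint_torque": joint torques, N m; "position": TCP position; "tool_rot": TCP orientation; "ft_force": force on the tool from outside, world axes, zero at the start; "moment": the same for the moment, N m; "grip_width": finger opening in m.
Only numpy, scipy, OpenCV 4.12 (cv2) and the standard library are available. Lean on these libraries where they do the work, as an engineer would, in place of code of your own. Each camera call takes 0.05 s, during which the arm holds its last target. There are 200 camera calls.

TASK

Put the wide gauge block to soak: lay it flat in the carrier's nest, then push the carrier by its upright handle along its runway, through the sprung flap of the soak chamber and on until it presses firmly against the sprung stop inside, which you find by feel: it must give noticeably, but must not be driven to the end of its travel. Let go with the carrier still resting on the stop and the flap shut behind it; go gently with the chamber, and leave the narrow gauge block and the loupe where they are.

Things in the scene. Friction and masses are not known exactly. Their poses are not given: they have to be found in the camera images.
- soak_chamber: low grey insulated box, fixed: 152 mm deep (x), 110 wide (y), 71 high, 80 at the dial on its roof. Origin on the bench under the middle of its front face; its x axis points into the chamber, the push direction. The opening in the face is 74 mm wide and 48 high, closed by the flap.
- mouth (a point): point on the runway at the chamber's face, 6 mm above the bench (axes as the chamber's). The runway, part of the chamber, is a plate 70 mm wide and 6 thick that starts 215 mm in front of the face; from 115 mm in front of the face to the back, two rails (tops 16 mm above the bench) guide the carrier in a 60 mm wide channel.
- flap (a joint): sprung flap in the opening, hinged 48 mm above the bench, 39 long: 0 = hanging shut, grows in rad as it swings in (to 1.35); cannot open outward. It rides on carrier and load and drops shut behind the carrier's rear edge once that is some 35 mm past the face; a notch 30 mm wide, 11 high clears the stem. Both together resist a push by 4 to 8 N, 3 to 5 of it friction.
- stop_pad (a joint): sprung stop deep in the chamber, unseen: 0 = relaxed, grows in m as it is pushed in, 0.009 = end of travel. 2 N per mm, on top of the push so far; firm is 3 mm (6 N) or more, 8 mm too much. Its depth differs every time: the carrier's nose meets it with the nest 62 to 84 mm past the face. When let go it eases the carrier back a little, then friction holds.
- nest (a point): middle of the nest's floor in the loose steel carrier (about 0.6 kg), 14 mm above the bench; x = travel. Nest 40 mm long (x), 34 wide; side lips 4 high, rear fence 9, ramped bow 10 high in front; nose 42 mm ahead of here. Carrier 56 wide, rear edge 26 mm behind here, then a stem 20 wide, 8 thick to the handle. It starts on the runway before the flap.
- handle (a point): middle of the carrier's upright black handle, 131 mm behind the nest and 38 mm above the bench: a flat grip 24 mm long along the carrier, 12 mm thick across it, 18 to 52 mm above the bench, on a foot 20 mm wide (top 18 mm above the bench). Grip it across its thickness.
- wide_centre (a point): centre of the wide steel gauge block, 35 (its x) x 30 (its y) x 9 mm high, lying flat on the bench. It goes in the nest with its 35 mm side along the carrier.
- narrow_centre (a point): centre of the narrow steel gauge block, 20 x 30 x 9 mm, lying flat near the wide one; stays where it is.
- loupe_centre (a point): centre of a black loupe, 38 mm across, 43 high, standing on the bench; stays where it is.
There are look-alikes about, which are no part of the job. Of the things like the part that bears wide_centre, leave any that is black or orange; of the rest the smaller one is meant.

How it is judged:
On the way, in this order (a step that is already met when the one before it is completed fails the run):
1. the wide block lies flat in the nest while the carrier is still outside (x of wide_centre in the frame of nest between -0.0045 and 0.0045 m and y of wide_centre in the frame of nest between -0.0045 and 0.0045 m and z of wide_centre in the frame of nest below 0.0065 m and x of nest in the frame of soak_chamber below -0.02 m), for 0.3 s.
2. the carrier is pressed firmly on the sprung stop, which gives at least 3 mm (value of joint stop_pad above 0.003 m), for 0.2 s.
At the end, for the whole second after the job is handed in: The carrier is inside the chamber (nest at least 58 mm past the face) and still bears on the sprung stop (pressed in by at least 0.3 mm, at rest), the wide block lies flat in its nest (within 4.5 mm of its middle, not up on a lip), and the flap hangs shut behind it (within 0.06 rad) (value of joint stop_pad above 0.0003 m and value of joint flap below 0.06 rad and velocity of joint stop_pad below 0.002 m/s and x of nest in the frame of soak_chamber above 0.058 m and x of wide_centre in the frame of nest between -0.0045 and 0.0045 m and y of wide_centre in the frame of nest between -0.0045 and 0.0045 m and z of wide_centre in the frame of nest below 0.0065 m); the robot touches nothing.
It fails at once if the sprung stop is driven to the end of its travel (8 mm or more) (value of joint stop_pad above 0.008 m).
It fails at once if the chamber with its rails and flap takes more than 40 N in all (a jam or a knock; carrier and load rest on it with 6 to 9 N) (contact force between soak_chamber and anything else above 40 N).
It fails at once if the narrow block or the loupe is moved by more than 10 mm (distance of any of narrow_centre, loupe_centre from where it was at the start of the episode above 0.01 m).
It also fails if it takes over 54 s, if anything falls off the work surface, if the arm or the gripper's body presses on something with over 40 N, if the wrist force passes 120 N, or if a joint passes its speed limit or range.

## Working session

There is one attempt and no reset: what is moved stays moved. The work goes in short steps, Python scripts to look and compute and a shell command to move; the robot and the scene stay as the last step left them, time stands still between calls to the robot, and variables do not carry over. Pictures are saved under pics/ and viewed, about 8 in all and at most 12, crops included, and the job is handed in when it is done.

```bash
mkdir -p pics; ls
python3 - <<'E'
from rig import *
import cv2,json
for c in ("scene","top"):
    im=camera(c); cv2.imwrite(f"pics/{c}0.png",im[:,:,::-1])
    k=get_calibration(c); print(c,{a:(b if not hasattr(b,'tolist') else b.tolist()) for a,b in k.items()})
    for n in ("soak_chamber","nest","handle","wide_centre","narrow_centre","loupe_centre","flap"):
        try: print(n,[( [round(v,4) for v in d["at"]],round(d["p"],2)) for d in search_frame(n,c)])
        except Exception as e: print(n,e)
print(get_obs())
E
```

```text
pics
scene {'fx': 377.4641298850477, 'fy': 377.4641298850477, 'cx': 257.1295936596611, 'cy': 196.37373759405486, 'k1': -0.07001510160795747, 'R': [[-0.859152885560337, -0.5115067190835495, -0.014737556301137412], [-0.3714153957445052, 0.6431420485856707, -0.6696408807300968], [0.3520041520171304, -0.5698501396625341, -0.7425388173619553]], 't': [0.5952476360776262, 0.0281819120620571, 1.1164556646480424]}
soak_chamber [([0.5978, 0.2586, 0.0669], 0.92)]
nest [([0.4864, 0.2293, 0.016], 0.7)]
handle [([0.4903, 0.2259, 0.0077], 0.61)]
wide_centre [([0.6603, 0.0615, 0.0118], 0.68), ([0.6003, 0.3925, 0.0078], 0.61), ([0.4709, 0.3515, 0.0087], 0.48), ([0.5244, 0.433, 0.0086], 0.47)]
narrow_centre [([0.4306, 0.4278, 0.0074], 0.53)]
loupe_centre [([0.4329, 0.5435, 0.0396], 0.48)]
flap []
top {'fx': 454.2679486379545, 'fy': 454.2679486379545, 'cx': 247.87507951839257, 'cy': 192.75830329943867, 'k1': 0.005404299039046491, 'R': [[0.013415441065803727, -0.9998966766758193, 0.00516351756679499], [-0.996778461590882, -0.013781622247887503, -0.0790111726069846], [0.07907417055855927, -0.004086913366
[... 489 characters left out ...]
418], 0.59)]
flap []
{'time': 0.8, 'q': array([ 1.01354352e+00,  5.27449134e-01,  1.43264431e+00, -2.20438088e-05,
        1.18141508e+00, -1.78513270e-01]), 'joint_velocities': array([ 0.00096425, -0.00080349,  0.00097208, -0.000545  , -0.0005856 ,
        0.00022496]), 'joint_torque': array([ 1.56570110e-03, -4.39952624e+01, -1.76980644e+01,  6.35463651e-02,
        5.00741741e-02, -6.33048685e-06]), 'position': array([0.23108102, 0.58071555, 0.24459745]), 'tool_rot': array([1.88235860e-01, 9.82123851e-01, 3.55821532e-05, 2.46426446e-05]), 'ft_force': array([-0.23997877, -0.62227961,  0.07874819]), 'moment': array([ 0.01085697,  0.02317017, -0.00104013]), 'grip_width': 0.08709657871930065}
```

View pics/scene0.png

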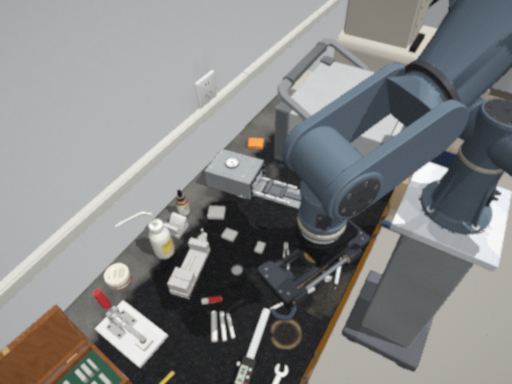

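View pics/top0.png

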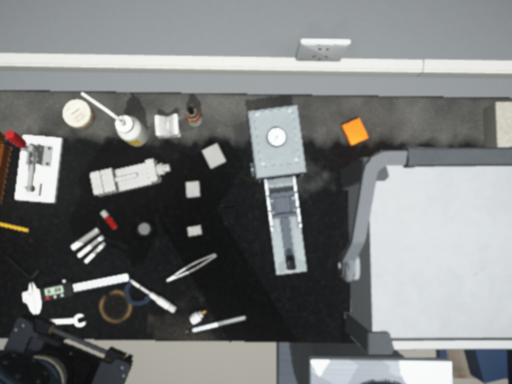

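Scene and top views: the chamber is at top (277,140), with the runway and carrier running down to the handle at about (290,258). Candidates for the wide block, in top pixels:
- orange block (355,131)
- large grey (214,155)
- medium grey (193,189)
- small grey, probably the narrow block (194,231)
- possibly a black one near (225,215)

I choose the medium grey at (193,189) and will check it in a crop.

```bash
cat > h.py <<'E'
import numpy as np,cv2
from rig import *
def pix2w(c,uv,z,pose=None):
    k=get_calibration(c); K=np.array([[k['fx'],0,k['cx']],[0,k['fy'],k['cy']],[0,0,1]])
    uv=np.array(uv,float).reshape(-1,1,2)
    # invert drawn = s*(1+k1 r^2)
    n=cv2.undistortPoints(uv,K,np.array([k['k1'],0,0,0,0.])).reshape(-1,2)
    d=np.c_[n,np.ones(len(n))]
    if pose is None: R=np.array(k['R']);o=-R.T@np.array(k['t']);D=d@R
    else: T=pose@np.array(k['T_tool_cam']);o=T[:3,3];D=d@T[:3,:3].T
    z=np.broadcast_to(z,len(D))
    return o+D*((z-o[2])/D[:,2])[:,None]
def w2pix(c,X,pose=None):
    k=get_calibration(c); X=np.atleast_2d(X)
    if pose is None: P=X@np.array(k['R']).T+np.array(k['t'])
    else: T=np.linalg.inv(pose@np.array(k['T_tool_cam'])); P=X@T[:3,:3].T+T[:3,3]
    s=P[:,:2]/P[:,2:]; s=s*(1+k['k1']*(s**2).sum(1))[:,None]
    return s*[k['fx'],k['fy']]+[k['cx'],k['cy']]
def tool():
    from scipy.spatial.transform import Rotation as Ro
    o=get_obs(); T=np.eye(4);T[:3,:3]=Ro.from_quat(o['tool_rot']).as_matrix();T[:3,3]=o['position'];return T
E
python3 - <<'E'
from h import *
im=cv2.imread('pics/top0.png'); g=cv2.cvtColor(im,cv2.COLOR_BGR2GRAY)
for (u,v) in((214,155),(193,189),(194,231)):
    x0,y0=u-18,v-18
    big=cv2.resize(g[y0:y0+36,x0:x0+36],None,fx=8,fy=8,interpolation=cv2.INTER_CUBIC)
    m=(big>110).astype(np.uint8); c=max(cv2.findContours(m,0,1)[0],key=cv2.contourArea)
    b=cv2.boxPoints(cv2.minAreaRect(c)); p=(b+.5)/8-.5+[x0,y0]
    w=pix2w('top',p,.009)
    print((u,v),w.mean(0).round(4),np.linalg.norm(w[1]-w[0]).round(4),np.linalg.norm(w[2]-w[1]).round(4),np.degrees(np.arctan2(*(w[1]-w[0])[1::-1])).round(1), cv2.contourArea(c)/64, g[v,u])
crop=im[85:285,170:320]; cv2.imwrite('pics/crop1.png',cv2.convertScaleAbs(cv2.resize(crop,None,fx=3,fy=3,interpolation=cv2.INTER_CUBIC),alpha=1.3))
E
```

```text
(214, 155) [0.6054 0.3846 0.009 ] 0.0416 0.0498 -62.3 373.9921875 205
(193, 189) [0.5276 0.4315 0.009 ] 0.0331 0.0375 -84.4 220.234375 204
(194, 231) [0.433  0.4254 0.009 ] 0.0323 0.0224 -80.5 130.1875 200
```

View pics/crop1.png

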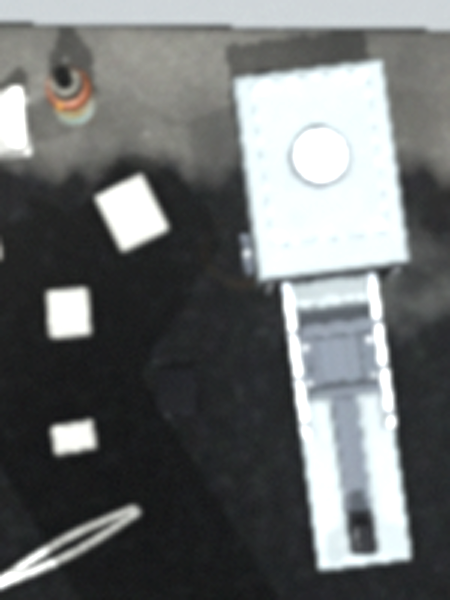

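The crop confirms it. At crop px (69,312), the medium grey measures about 35x30 with its long side near world x. The larger grey is at (132,212), the narrow block at (74,437) and a faint black look-alike at (180,390). Next I move above the block.

```bash
python3 -m jog '[{"grip":0,"travel":[3.4,-1.9,0.7],"twist":3.4},{"grip":0,"travel":[3.4,-1.9,0.7],"twist":3.4},{"grip":0,"travel":[3.4,-1.9,0.7],"twist":3.4},{"grip":0,"travel":[3.4,-1.9,0.7],"twist":3.4},{"grip":0,"travel":[3.4,-1.9,0.7],"twist":3.4},{"grip":0,"travel":[3.4,-1.9,0.7],"twist":3.4},{"grip":0,"travel":[3.4,-1.9,0.7],"twist":3.4},{"grip":0,"travel":[3.4,-1.9,0.7],"twist":3.4}]' 20
python3 -m jog '[{"grip":0,"travel":[0,0,0],"twist":0},{"grip":0,"travel":[0,0,0],"twist":0}]'
python3 - <<'E'
from h import *
T=tool(); im=camera('wrist'); cv2.imwrite('pics/w1.png',im[:,:,::-1]); np.save('w1.npy',T)
print(T.round(4)); print(np.array(get_calibration('wrist')['T_tool_cam']).round(4))
for n in ("wide_centre","nest","handle"):
    print(n,[(np.round(d["at"],4),round(d["p"],2)) for d in search_frame(n,"wrist")])
print(w2pix('wrist',[[.5276,.4315,.009]],T))
E
```

```text
time: 1.6
position: [0.5044, 0.4277, 0.3009]
tool_rot: [-0.049, 0.999, 0.0, 0.0]
ft_force: [0.2, -0.6, -0.3]
grip_width: 0.0871
time: 1.8
position: [0.5037, 0.428, 0.3004]
tool_rot: [-0.047, 0.999, 0.0, -0.0]
ft_force: [-0.7, -0.1, -0.4]
grip_width: 0.087
[[-9.956e-01 -9.330e-02 -6.000e-04  5.037e-01]
 [-9.330e-02  9.956e-01  3.000e-04  4.280e-01]
 [ 5.000e-04  4.000e-04 -1.000e+00  3.004e-01]
 [ 0.000e+00  0.000e+00  0.000e+00  1.000e+00]]
[[ 1.100e-03 -9.704e-01 -2.414e-01  6.480e-02]
 [ 1.000e+00  1.100e-03  1.000e-04 -1.000e-04]
 [ 2.000e-04 -2.414e-01  9.704e-01 -1.410e-01]
 [ 0.000e+00  0.000e+00  0.000e+00  1.000e+00]]
wide_centre [(array([0.4699, 0.3463, 0.008 ]), 0.7), (array([0.5977, 0.3844, 0.0155]), 0.59)]
nest [(array([0.4671, 0.222 , 0.0108]), 0.75)]
handle [(array([0.4708, 0.2188, 0.0134]), 0.73)]
[[253.10070311 178.5623437 ]]
```

View pics/w1.png

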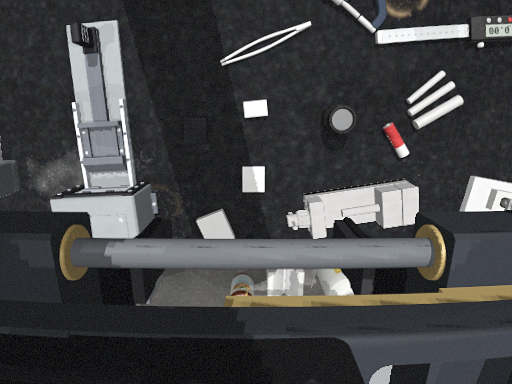

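The wrist view shows the wide block at (254,180), the narrow at (255,108), the carrier handle at (88,38), the nest at about (101,143) and the chamber face at about y=190. Now I'll measure the block and enlarge the carrier.

Run:
```python
from h import *
im=cv2.imread('pics/w1.png'); g=cv2.cvtColor(im,cv2.COLOR_BGR2GRAY); T=np.load('w1.npy')
for (u,v) in((254,180),(255,108)):
    x0,y0=u-22,v-18
    big=cv2.resize(g[y0:y0+36,x0:x0+44],None,fx=8,fy=8,interpolation=cv2.INTER_CUBIC)
    m=(big>110).astype(np.uint8); c=max(cv2.findContours(m,0,1)[0],key=cv2.contourArea)
    b=cv2.boxPoints(cv2.minAreaRect(c)); p=(b+.5)/8-.5+[x0,y0]
    w=pix2w('wrist',p,.009,T); print(p.round(1).tolist())
    for i in range(2): d=w[i+1]-w[i]; print(np.linalg.norm(d).round(4),np.degrees(np.arctan2(d[1],d[0])).round(1))
    print((u,v),w.mean(0).round(4))
cv2.imwrite('pics/crop2.png',cv2.resize(im[10:218,45:170],None,fx=2.88*1,fy=2.88,interpolation=cv2.INTER_CUBIC) if 0 else cv2.resize(im[15:215,45:170],None,fx=3,fy=3,interpolation=cv2.INTER_CUBIC))
```

```text
[[241.7, 165.6], [264.6, 165.6], [264.6, 191.9], [241.7, 191.9]]
0.0312 95.4
0.037 5.9
(254, 180) [0.528  0.4316 0.009 ]
[[242.1, 100.9], [266.3, 98.4], [268.0, 115.5], [243.8, 117.9]]
0.0317 101.1
0.022 11.9
(255, 108) [0.4335 0.4251 0.009 ]
```

View pics/crop2.png

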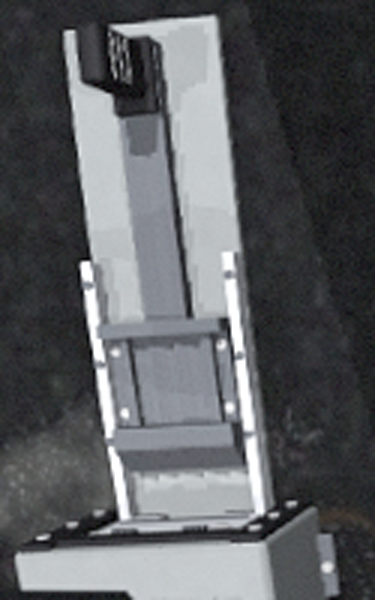

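Run:
```python
from h import *
T=np.load('w1.npy')
def W(p,z): return pix2w('wrist',[((a+.5)/3-.5+45,(b+.5)/3-.5+15) for a,b in p],z,T)[:,:2]
def rep(n,p,z):
    w=W(p,z); print(n,w.round(4).tolist(),'mean',w.mean(0).round(4))
    return w
ang=lambda d:np.degrees(np.arctan2(d[1],d[0])).round(2)
r=rep('rail inner L0 L1 R0 R1',[(93,262),(130,515),(223,252),(255,510)],.016)
print(ang(r[1]-r[0]),ang(r[3]-r[2]),'width',np.linalg.norm(r[0]-r[2]),np.linalg.norm(r[1]-r[3]))
p=rep('plate',[(66,30),(100,318),(217,17),(235,255)],.006); print(ang(p[1]-p[0]),ang(p[3]-p[2]))
n=rep('nest floor corners rl rr fr fl',[(131,338),(209,336),(219,424),(140,428)],.014)
f=rep('fence top back edge l,r',[(100,323),(222,319)],.023)
b=rep('bow front? nose l r',[(123,470),(243,462)],.007)
h=rep('handle top',[(80,27),(97,26),(131,40),(112,30)],.052)
print(w2pix('top',[[*n.mean(0),.014]]))
# top camera check, from crop1 (x3, origin 170,85)
def Wt(p,z): return pix2w('top',[((a+.5)/3-.5+170,(b+.5)/3-.5+85) for a,b in p],z)[:,:2].round(4)
t=Wt([(286,285),(306,425),(374,280),(391,425)],.016); print('top rails',t.tolist(),ang(t[1]-t[0]),ang(t[3]-t[2]))
t=Wt([(235,80),(260,277),(382,63),(408,262)],.071); print('roof',t.tolist(),ang(t[0]-t[1]),ang(t[2]-t[3]))
t=Wt([(307,390),(375,380),(368,332),(302,336)],.014); print('nest top',t.tolist(),t.mean(0))
t=Wt([(362,525)],.045); print('handle top',t)
```

```text
rail inner L0 L1 R0 R1 [[0.445, 0.1883], [0.5584, 0.2034], [0.4366, 0.2474], [0.5505, 0.263]] mean [0.4976 0.2255]
7.59 7.81 width 0.059690535286413646 0.060114263460064266
plate [[0.3462, 0.1699], [0.4699, 0.1858], [0.3378, 0.238], [0.4374, 0.2488]] mean [0.3978 0.2106]
7.34 6.17
nest floor corners rl rr fr fl [[0.4771, 0.2045], [0.4735, 0.2406], [0.5125, 0.2453], [0.5175, 0.2082]] mean [0.4952 0.2246]
fence top back edge l,r [[0.4709, 0.195], [0.465, 0.2501]] mean [0.4679 0.2226]
bow front? nose l r [[0.5395, 0.1959], [0.5305, 0.2538]] mean [0.535  0.2249]
handle top [[0.3547, 0.2022], [0.3541, 0.2092], [0.3587, 0.2232], [0.3553, 0.2154]] mean [0.3557 0.2125]
[[282.74132595 204.08386409]]
top rails [[0.5502, 0.2657], [0.4444, 0.2495], [0.555, 0.1988], [0.4452, 0.1854]] -171.29 -173.04
roof [[0.6936, 0.3066], [0.5497, 0.2867], [0.7078, 0.1997], [0.5621, 0.1803]] 7.87 7.58
nest top [[0.4708, 0.2488], [0.4791, 0.1974], [0.5154, 0.2029], [0.5117, 0.253]] [0.49425  0.225525]
handle top [[0.3722 0.2097]]
```

Both cameras agree: block at (0.528,0.4316), yaw 5.7°. Runway yaw is about 7.7°, face at (0.555,0.233), nest at about (0.4945,0.2248), handle at about (0.3645,0.208). I'll go down to the block.

```bash
python3 -m jog '[{"grip":60,"travel":[1.2,0.2,-4],"twist":0},{"grip":60,"travel":[1.2,0.2,-4.5],"twist":0},{"grip":60,"travel":[0,0,-4.5],"twist":0},{"grip":60,"travel":[0,0,-4.5],"twist":0},{"grip":60,"travel":[0,0,-4],"twist":0},{"grip":60,"travel":[0,0,-2.5],"twist":0},{"grip":60,"travel":[0,0,0],"twist":0}]'
python3 - <<'E'
from h import *
T=tool();print(T[:3,3].round(4),np.degrees(np.arctan2(T[1,1],T[0,1])))
E
```

```text
time: 2.7
position: [0.523, 0.4318, 0.0559]
tool_rot: [-0.049, 0.999, -0.002, -0.004]
ft_force: [-0.1, -0.5, 0.2]
grip_width: 0.0667
[0.523  0.4318 0.0559] 95.58440041982934
```

```bash
python3 -m jog '[{"grip":60,"travel":[0.4,0,-1.2],"twist":0},{"grip":60,"travel":[0,0,-1.0],"twist":0},{"grip":60,"travel":[0,0,0],"twist":0},{"grip":60,"travel":[0,0,0],"twist":0}]'
python3 - <<'E'
from h import *
T=tool();print(T[:3,3].round(4),np.degrees(np.arctan2(T[1,1],T[0,1])),T[:,2].round(4))
E
```

```text
time: 3.1
position: [0.5315, 0.433, 0.0394]
tool_rot: [-0.048, 0.999, 0.0, 0.001]
ft_force: [-0.3, 0.6, -0.5]
grip_width: 0.0665
[0.5315 0.433  0.0394] 95.49637011240213 [ 1.e-03  6.e-04 -1.e+00  0.e+00]
```

```bash
python3 -m jog '[{"grip":60,"travel":[-0.35,-0.1,0],"twist":0},{"grip":60,"travel":[0,0,-0.8],"twist":0},{"grip":60,"travel":[0,0,-0.4],"twist":0},{"grip":60,"travel":[0,0,0],"twist":0},{"grip":60,"travel":[0,0,0],"twist":0}]'
python3 - <<'E'
from h import *
T=tool();print(T[:3,3].round(4),get_obs()['ft_force'])
E
```

```text
time: 3.6
position: [0.5275, 0.4316, 0.0262]
tool_rot: [-0.048, 0.999, -0.0, -0.0]
ft_force: [-1.8, 0.4, 0.4]
grip_width: 0.0664
[0.5275 0.4316 0.0262] [-1.83251016  0.43142798  0.36635281]
```

```bash
python3 -m jog '[{"grip":255,"travel":[0,0,0.08],"twist":0},{"grip":255,"travel":[0,0,0],"twist":0},{"grip":255,"travel":[0,0,0],"twist":0},{"grip":255,"travel":[0,0,0],"twist":0},{"grip":255,"travel":[0,0,0],"twist":0},{"grip":255,"travel":[0,0,0],"twist":0}]' 30
python3 - <<'E'
from h import *
T=tool();print(T[:3,3].round(4),get_obs()['ft_force'],get_obs()['grip_width'])
E
```

```text
time: 4.2
position: [0.5276, 0.4317, 0.0274]
tool_rot: [-0.048, 0.999, 0.0, 0.0]
ft_force: [-0.3, 0.3, -0.4]
grip_width: 0.0292
[0.5276 0.4317 0.0274] [-0.28227101  0.33676367 -0.39457231] 0.02919948072846921
```

```bash
python3 -m jog '[{"grip":255,"travel":[0,0,3],"twist":0},{"grip":255,"travel":[0,0,4.5],"twist":0},{"grip":255,"travel":[0,0,4.5],"twist":0},{"grip":255,"travel":[0.5,-4.5,2],"twist":1},{"grip":255,"travel":[0.5,-4.5,0],"twist":1},{"grip":255,"travel":[0.5,-4.5,0],"twist":0},{"grip":255,"travel":[0.5,-4.5,0],"twist":0},{"grip":255,"travel":[0.2,-1.8,0],"twist":0}]' ; python3 -m jog '[{"grip":255,"travel":[0,0,0],"twist":0},{"grip":255,"travel":[0,0,0],"twist":0},{"grip":255,"travel":[0,0,0],"twist":0}]';python3 - <<'E'
from h import *
T=tool(); im=camera('wrist')[:,:,::-1]; cv2.imwrite('pics/w2.png',im); np.save('w2.npy',T)
print(T.round(4),get_obs()['grip_width'])
cv2.imwrite('pics/w2b.png',cv2.resize(im[:300,90:420],None,fx=2,fy=2,interpolation=cv2.INTER_CUBIC))
E
```

```text
time: 5.0
position: [0.5496, 0.2299, 0.1674]
tool_rot: [-0.064, 0.998, -0.001, -0.0]
ft_force: [-0.0, 0.1, -0.9]
grip_width: 0.0292
time: 5.3
position: [0.5494, 0.2348, 0.1673]
tool_rot: [-0.066, 0.998, 0.0, 0.0]
ft_force: [1.2, 0.2, -1.3]
grip_width: 0.0293
[[-9.913e-01 -1.314e-01  1.000e-04  5.494e-01]
 [-1.314e-01  9.913e-01  5.000e-04  2.348e-01]
 [-2.000e-04  5.000e-04 -1.000e+00  1.673e-01]
 [ 0.000e+00  0.000e+00  0.000e+00  1.000e+00]] 0.02905918035719782
```

View pics/w2b.png

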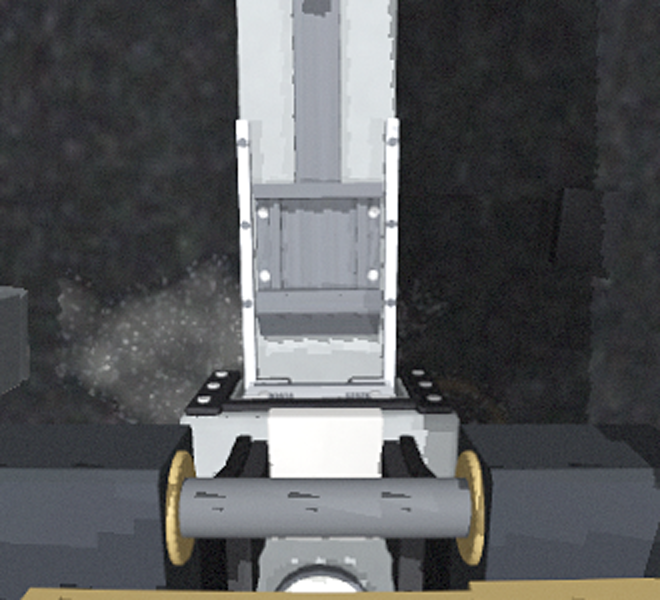

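Run:
```python
from h import *
T=np.load('w2.npy')
def W(p,z): return pix2w('wrist',[((a+.5)/2-.5+90,(b+.5)/2-.5) for a,b in p],z,T)[:,:2]
ang=lambda d:np.degrees(np.arctan2(d[1],d[0])).round(2)
n=W([(281,199),(354,199),(354,290),(281,290)],.014);print('floor',n.round(4).tolist(),n.mean(0).round(4))
f=W([(255,183),(382,183)],.023);print('fence back',f.round(4).tolist(),f.mean(0).round(4),ang(f[1]-f[0])-90,np.linalg.norm(f[1]-f[0]))
f=W([(254,199),(382,199)],.023);print('fence front',f.mean(0).round(4))
f=W([(256,290),(382,290)],.024);print('bow back top',f.mean(0).round(4))
f=W([(260,333),(379,333)],.008);print('nose',f.mean(0).round(4))
s=W([(293,40),(300,180),(340,40),(340,180)],.012);print('stem',s.round(4).tolist(),s[:,:].mean(0))
r=W([(248,122),(255,380),(387,120),(387,380)],.016);print('rails',r.round(4).tolist(),ang(r[1]-r[0]),ang(r[3]-r[2]),r[::2].mean(0),r[1::2].mean(0),r[0]-r[2])
e=W([(268,412),(383,412)],.149);print('block rear top edge',e.round(4).tolist(),np.linalg.norm(e[1]-e[0]), 'tool', (np.c_[e,[.149]*2,[1,1]]@np.linalg.inv(T).T).round(4)[:,:2].tolist())
```

```text
floor [[0.4766, 0.2053], [0.4723, 0.2375], [0.5123, 0.2432], [0.5167, 0.2101]] [0.4945 0.224 ]
fence back [[0.4716, 0.1941], [0.4644, 0.2481]] [0.468  0.2211] 7.590000000000003 0.054472195997630986
fence front [0.4747 0.2217]
bow back top [0.5134 0.2273]
nose [0.5351 0.2302]
stem [[0.4093, 0.2022], [0.4672, 0.2126], [0.4066, 0.2222], [0.4649, 0.2302]] [0.43699926 0.21677124]
rails [[0.4461, 0.1874], [0.5599, 0.203], [0.4374, 0.2468], [0.5517, 0.2644]] 7.84 8.76 [0.44175816 0.2170868 ] [0.55578903 0.2337248 ] [ 0.00874244 -0.05945384]
block rear top edge [[0.534, 0.2178], [0.53, 0.2473]] 0.02978366573906583 tool [[0.0176, -0.0149], [0.0176, 0.0149]]
```

```bash
python3 -m jog '[{"grip":255,"travel":[-2.75,-0.5,0],"twist":0},{"grip":255,"travel":[-2.75,-0.55,-2],"twist":0},{"grip":255,"travel":[0,0,-4],"twist":0},{"grip":255,"travel":[0,0,-3],"twist":0},{"grip":255,"travel":[0,0,-1.5],"twist":0},{"grip":255,"travel":[0,0,0],"twist":0},{"grip":255,"travel":[0,0,0],"twist":0},{"grip":255,"travel":[0,0,0],"twist":0}]'
python3 - <<'E'
from h import *
T=tool();print(T[:3,3].round(4),np.degrees(np.arctan2(T[1,1],T[0,1]))-90,get_obs()['ft_force'])
E
```

```text
time: 6.15
position: [0.4954, 0.224, 0.0634]
tool_rot: [-0.066, 0.998, 0.0, 0.001]
ft_force: [0.1, 0.6, -0.8]
grip_width: 0.0294
[0.4954 0.224  0.0634] 7.553709563080687 [ 0.05555347  0.60951116 -0.77458192]
```

```bash
python3 -m jog '[{"grip":255,"travel":[-0.08,0.03,-0.8],"twist":0},{"grip":255,"travel":[0,0,-0.7],"twist":0},{"grip":255,"travel":[0,0,-0.5],"twist":0},{"grip":255,"travel":[0,0,0],"twist":0},{"grip":255,"travel":[0,0,0],"twist":0},{"grip":255,"travel":[0,0,0],"twist":0}]'
python3 - <<'E'
from h import *
T=tool();print(T[:3,3].round(4),np.degrees(np.arctan2(T[1,1],T[0,1]))-90,get_obs()['ft_force'])
E
```

```text
time: 6.75
position: [0.4938, 0.2234, 0.0424]
tool_rot: [-0.065, 0.998, -0.0, -0.0]
ft_force: [-0.4, 0.1, -0.7]
grip_width: 0.0294
[0.4938 0.2234 0.0424] 7.491532243311312 [-0.40455027  0.14585664 -0.66878144]
```

```bash
python3 -m jog '[{"grip":255,"travel":[0,0.06,-0.08],"twist":0},{"grip":255,"travel":[0,0,0],"twist":0},{"grip":255,"travel":[0,0,0],"twist":0}]'; python3 -m jog '[{"grip":150,"travel":[0,0,0],"twist":0},{"grip":130,"travel":[0,0,0],"twist":0},{"grip":110,"travel":[0,0,0],"twist":0},{"grip":110,"travel":[0,0,0],"twist":0},{"grip":110,"travel":[0,0,2],"twist":0},{"grip":110,"travel":[0,0,4],"twist":0},{"grip":110,"travel":[0,0,4],"twist":0},{"grip":110,"travel":[2,0.3,4],"twist":0}]';  python3 -m jog '[{"grip":110,"travel":[3,0.4,0],"twist":0},{"grip":110,"travel":[0,0,0],"twist":0},{"grip":110,"travel":[0,0,0],"twist":0}]'
python3 - <<'E'
from h import *
T=tool(); im=camera('wrist')[:,:,::-1]; cv2.imwrite('pics/w3.png',im); np.save('w3.npy',T)
print(T.round(4),get_obs()['ft_force'])
cv2.imwrite('pics/w3b.png',cv2.resize(im[:210,170:310],None,fx=2.8,fy=2.8,interpolation=cv2.INTER_CUBIC))
E
```

```text
time: 7.05
position: [0.4938, 0.2241, 0.0416]
tool_rot: [-0.065, 0.998, 0.0, 0.0]
ft_force: [0.4, -0.8, -1.1]
grip_width: 0.0292
time: 7.85
position: [0.5103, 0.2267, 0.1823]
tool_rot: [-0.066, 0.998, -0.0, -0.003]
ft_force: [1.3, 0.1, 0.0]
grip_width: 0.0496
time: 8.15
position: [0.5434, 0.2309, 0.1813]
tool_rot: [-0.065, 0.998, -0.0, -0.001]
ft_force: [-1.2, -0.6, -0.5]
grip_width: 0.0497
[[-9.915e-01 -1.302e-01 -1.000e-03  5.434e-01]
 [-1.302e-01  9.915e-01 -2.000e-04  2.309e-01]
 [ 1.100e-03 -1.000e-04 -1.000e+00  1.813e-01]
 [ 0.000e+00  0.000e+00  0.000e+00  1.000e+00]] [-0.81768078  0.00856697  0.08413426]
```

View pics/w3b.png

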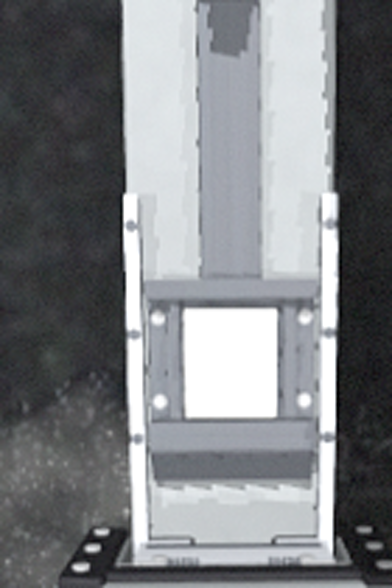

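The block lies flat and square in the nest, with the white top at crop (184–277, 307–417) inside the lips. Next I find the handle accurately.

```bash
python3 -m jog '[{"grip":110,"travel":[-4.5,-0.6,0],"twist":0},{"grip":110,"travel":[-4.5,-0.6,0],"twist":0},{"grip":110,"travel":[-4,-0.6,0],"twist":0},{"grip":110,"travel":[0,0,0],"twist":0},{"grip":110,"travel":[0,0,0],"twist":0},{"grip":110,"travel":[0,0,0],"twist":0}]'
python3 - <<'E'
from h import *
T=tool(); im=camera('wrist')[:,:,::-1]; cv2.imwrite('pics/w4.png',im); np.save('w4.npy',T)
print(T.round(4))
print([(np.round(d["at"],4),round(d["p"],2)) for d in search_frame("handle","wrist")])
T3=np.load('w3.npy')
b=pix2w('wrist',[((a+.5)/2.8-.5+170,(c+.5)/2.8-.5) for a,c in [(184,307),(277,307),(277,417),(184,417)]],.023,T3);print(b.mean(0))
cv2.imwrite('pics/w4b.png',cv2.resize(im[:300,130:370],None,fx=2,fy=2,interpolation=cv2.INTER_CUBIC))
print(w2pix('wrist',[[.3644,.207,.052]],T))
E
```

```text
time: 8.8
position: [0.4147, 0.2133, 0.1815]
tool_rot: [-0.065, 0.998, 0.0, 0.001]
ft_force: [1.1, -0.2, 0.0]
grip_width: 0.0498
[[-9.914e-01 -1.305e-01  1.200e-03  4.147e-01]
 [-1.305e-01  9.915e-01  3.000e-04  2.133e-01]
 [-1.200e-03  1.000e-04 -1.000e+00  1.815e-01]
 [ 0.000e+00  0.000e+00  0.000e+00  1.000e+00]]
[(array([0.4384, 0.215 , 0.0135]), 0.79)]
[0.49421558 0.2240417  0.023     ]
[[252.82599541 129.37197261]]
```

View pics/w4b.png

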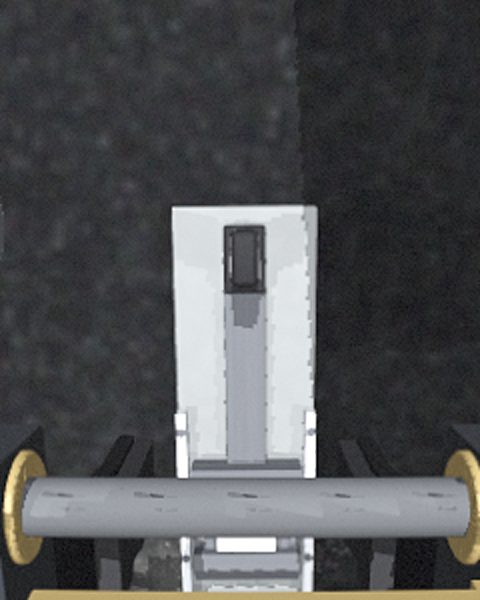

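Handle top is at crop (245,256), within 1 mm of the prediction. I'll descend over it.

```bash
python3 -m jog '[{"grip":110,"travel":[-2.5,-0.3,0],"twist":0},{"grip":110,"travel":[-2.5,-0.3,-1.5],"twist":0},{"grip":110,"travel":[0,0,-3],"twist":0},{"grip":110,"travel":[0,0,-4],"twist":0},{"grip":110,"travel":[0,0,-3],"twist":0},{"grip":110,"travel":[0,0,-1.5],"twist":0},{"grip":110,"travel":[0,0,0],"twist":0},{"grip":110,"travel":[0,0,0],"twist":0}]';  python3 -m jog '[{"grip":110,"travel":[0,0,0],"twist":0}]'
python3 - <<'E'
from h import *
T=tool();print(T[:3,3].round(4),np.degrees(np.arctan2(T[1,1],T[0,1]))-90,get_obs()['ft_force'])
E
```

```text
time: 9.7
position: [0.3646, 0.2072, 0.0513]
tool_rot: [-0.065, 0.998, -0.0, -0.0]
ft_force: [0.7, -0.1, 0.0]
grip_width: 0.0493
time: 9.8
position: [0.3648, 0.2073, 0.0522]
tool_rot: [-0.065, 0.998, 0.0, 0.001]
ft_force: [-0.2, -1.0, 0.5]
grip_width: 0.0494
[0.3648 0.2073 0.0522] 7.490578591838002 [-0.21838623 -0.98693397  0.48710838]
```

```bash
python3 -m jog '[{"grip":110,"travel":[-0.05,0,-0.5],"twist":0},{"grip":150,"travel":[0,0,0],"twist":0},{"grip":200,"travel":[0,0,0],"twist":0},{"grip":255,"travel":[0,0,0],"twist":0},{"grip":255,"travel":[0,0,0],"twist":0},{"grip":255,"travel":[0,0,0],"twist":0},{"grip":255,"travel":[0,0,0],"twist":0}]' 30
python3 - <<'E'
from h import *
T=tool();print(T[:3,3].round(4),np.degrees(np.arctan2(T[1,1],T[0,1]))-90,get_obs()['ft_force'],get_obs()['moment'])
E
```

```text
time: 10.5
position: [0.3633, 0.2071, 0.0466]
tool_rot: [-0.065, 0.998, -0.0, -0.0]
ft_force: [-0.3, 0.5, 1.2]
grip_width: 0.0117
[0.3633 0.2071 0.0466] 7.5089146907472895 [-0.28221851  0.49885478  1.19935028] [0.01952549 0.03208289 0.01046213]
```

```bash
python3 -m jog '[{"grip":255,"travel":[0.2,0.027,0],"twist":0},{"grip":255,"travel":[0.4,0.054,0],"twist":0},{"grip":255,"travel":[0.4,0.054,0],"twist":0},{"grip":255,"travel":[0.4,0.054,0],"twist":0}]'; python3 -m jog '[{"grip":255,"travel":[0.4,0.054,0],"twist":0},{"grip":255,"travel":[0.4,0.054,0],"twist":0},{"grip":255,"travel":[0.4,0.054,0],"twist":0},{"grip":255,"travel":[0.4,0.054,0],"twist":0}]';python3 -m jog '[{"grip":255,"travel":[0.4,0.054,0],"twist":0},{"grip":255,"travel":[0.4,0.054,0],"twist":0},{"grip":255,"travel":[0.4,0.054,0],"twist":0},{"grip":255,"travel":[0.4,0.054,0],"twist":0}]'
```

```text
time: 10.9
position: [0.3724, 0.208, 0.0466]
tool_rot: [-0.066, 0.998, -0.001, -0.005]
ft_force: [-7.1, -1.9, 6.5]
grip_width: 0.0118
time: 11.3
position: [0.387, 0.2099, 0.0466]
tool_rot: [-0.066, 0.998, -0.001, -0.007]
ft_force: [-9.5, -1.8, 10.3]
grip_width: 0.0115
time: 11.7
position: [0.4018, 0.2119, 0.0465]
tool_rot: [-0.066, 0.998, -0.001, -0.008]
ft_force: [-11.3, -1.0, 12.6]
grip_width: 0.012
```

```bash
python3 -m jog '[{"grip":255,"travel":[0,0,0],"twist":0},{"grip":255,"travel":[0,0,0],"twist":0},{"grip":255,"travel":[0,0,0],"twist":0}]'; python3 -c "
from rig import *
o=get_obs();print(o['position'],o['ft_force'],o['moment'],o['tool_rot'])"
```

```text
time: 12.0
position: [0.4033, 0.2122, 0.0466]
tool_rot: [-0.066, 0.998, -0.001, -0.006]
ft_force: [-8.8, -1.5, 9.5]
grip_width: 0.0116
[0.40332519 0.21215293 0.04655827] [-8.7981078  -1.54315745  9.47632004] [-0.13793147  1.32142431 -0.0258526 ] [-0.065558    0.99782925 -0.00101368 -0.00615762]
```

```bash
python3 -m jog '[{"grip":255,"travel":[0.2,0.027,0.1],"twist":0},{"grip":255,"travel":[0.4,0.054,0.1],"twist":0},{"grip":255,"travel":[0.4,0.054,0],"twist":0},{"grip":255,"travel":[0.4,0.054,0],"twist":0}]'; python3 -m jog '[{"grip":255,"travel":[0.4,0.054,0],"twist":0},{"grip":255,"travel":[0.4,0.054,0],"twist":0},{"grip":255,"travel":[0.4,0.054,0],"twist":0},{"grip":255,"travel":[0.4,0.054,0],"twist":0}]'; python3 -m jog '[{"grip":255,"travel":[0.4,0.054,0],"twist":0},{"grip":255,"travel":[0.4,0.054,0],"twist":0},{"grip":255,"travel":[0.4,0.054,0],"twist":0},{"grip":255,"travel":[0.4,0.054,0],"twist":0}]';  python3 -c "
from rig import *
o=get_obs();print(o['position'],o['ft_force'],o['moment'],o['tool_rot'])"
```

```text
time: 12.4
position: [0.4228, 0.215, 0.048]
tool_rot: [-0.065, 0.998, -0.0, -0.001]
ft_force: [-3.9, -0.5, -4.0]
grip_width: 0.0115
time: 12.8
position: [0.44, 0.2175, 0.0485]
tool_rot: [-0.065, 0.998, 0.0, 0.0]
ft_force: [-3.2, -0.1, -5.6]
grip_width: 0.0113
time: 13.2
position: [0.4556, 0.2196, 0.0485]
tool_rot: [-0.065, 0.998, 0.0, -0.0]
ft_force: [-1.8, -0.2, -5.2]
grip_width: 0.0121
[0.45557232 0.21956627 0.04854933] [-1.8082784  -0.23798112 -5.21716167] [-0.05936999  0.79648192 -0.00840259] [-6.53707441e-02  9.97861045e-01  1.24178979e-06 -1.19611822e-05]
```

```bash
python3 -m jog '[{"grip":255,"travel":[0.4,0.054,-0.07],"twist":0},{"grip":255,"travel":[0.4,0.054,-0.05],"twist":0},{"grip":255,"travel":[0.4,0.054,0],"twist":0}]'; python3 -m jog '[{"grip":255,"travel":[0.4,0.054,0],"twist":0},{"grip":255,"travel":[0.4,0.054,0],"twist":0}]';python3 -m jog '[{"grip":255,"travel":[0.2,0.027,0],"twist":0},{"grip":255,"travel":[0,0,0],"twist":0},{"grip":255,"travel":[0,0,0],"twist":0}]';  python3 -c "
from rig import *
o=get_obs();print(o['position'],o['ft_force'],o['moment'],o['tool_rot'])"
```

```text
time: 13.5
position: [0.4675, 0.2211, 0.0474]
tool_rot: [-0.065, 0.998, -0.0, -0.0]
ft_force: [-4.2, -0.5, -3.5]
grip_width: 0.0116
time: 13.7
position: [0.4753, 0.2222, 0.0474]
tool_rot: [-0.065, 0.998, -0.0, -0.0]
ft_force: [-5.4, -1.0, -2.4]
grip_width: 0.0119
time: 14.0
position: [0.4784, 0.2227, 0.0475]
tool_rot: [-0.065, 0.998, 0.0, 0.001]
ft_force: [-1.2, -0.6, -3.3]
grip_width: 0.0116
[0.47844119 0.22266847 0.0474529 ] [-1.235839   -0.60417813 -3.28925516] [-0.020787    0.33325928  0.04415348] [-6.53583694e-02  9.97861057e-01  1.74385079e-04  1.25093813e-03]
```

```bash
python3 -m jog '[{"grip":255,"travel":[0.2,0.027,0],"twist":0},{"grip":255,"travel":[0.2,0.027,0],"twist":0}]'; python3 -m jog '[{"grip":255,"travel":[0.1,0.013,0],"twist":0},{"grip":255,"travel":[0.1,0.014,0],"twist":0}]'; python3 -m jog '[{"grip":255,"travel":[0.1,0.013,0],"twist":0},{"grip":255,"travel":[0.1,0.014,0],"twist":0}]';python3 -m jog '[{"grip":255,"travel":[0.1,0.013,0],"twist":0},{"grip":255,"travel":[0.1,0.014,0],"twist":0}]'; python3 -m jog '[{"grip":255,"travel":[0.1,0.013,0],"twist":0},{"grip":255,"travel":[0.1,0.014,0],"twist":0}]'
```

```text
time: 14.2
position: [0.4806, 0.2229, 0.0473]
tool_rot: [-0.065, 0.998, -0.0, -0.001]
ft_force: [-4.4, -0.1, -1.8]
grip_width: 0.0119
time: 14.4
position: [0.4836, 0.2234, 0.0474]
tool_rot: [-0.065, 0.998, 0.0, 0.0]
ft_force: [-2.5, -0.6, -2.8]
grip_width: 0.012
time: 14.6
position: [0.486, 0.2237, 0.0474]
tool_rot: [-0.065, 0.998, 0.0, 0.001]
ft_force: [-2.5, -0.9, -3.5]
grip_width: 0.0115
time: 14.8
position: [0.4875, 0.2239, 0.0474]
tool_rot: [-0.065, 0.998, 0.0, 0.0]
ft_force: [-1.7, -0.2, -3.1]
grip_width: 0.0119
time: 15.0
position: [0.4894, 0.2241, 0.0474]
tool_rot: [-0.065, 0.998, 0.0, 0.0]
ft_force: [-1.8, -0.8, -2.6]
grip_width: 0.0119
```

```bash
for i in 1; do :; done; python3 -m jog '[{"grip":255,"travel":[0.1,0.013,0],"twist":0},{"grip":255,"travel":[0.1,0.014,0],"twist":0}]'; python3 -m jog '[{"grip":255,"travel":[0.1,0.013,0],"twist":0},{"grip":255,"travel":[0.1,0.014,0],"twist":0}]';python3 -m jog '[{"grip":255,"travel":[0.1,0.013,0],"twist":0},{"grip":255,"travel":[0.1,0.014,0],"twist":0}]'
```

```text
time: 15.2
position: [0.4914, 0.2244, 0.0474]
tool_rot: [-0.065, 0.998, 0.0, 0.0]
ft_force: [-2.1, -0.2, -2.4]
grip_width: 0.0117
time: 15.4
position: [0.4934, 0.2246, 0.0474]
tool_rot: [-0.065, 0.998, 0.0, 0.0]
ft_force: [-2.8, -0.5, -2.7]
grip_width: 0.0119
time: 15.6
position: [0.4954, 0.2249, 0.0473]
tool_rot: [-0.065, 0.998, -0.0, -0.0]
ft_force: [-2.2, -0.3, -2.0]
grip_width: 0.0116
```

```bash
python3 -m jog '[{"grip":255,"travel":[0.1,0.013,0],"twist":0},{"grip":255,"travel":[0.1,0.014,0],"twist":0}]'; python3 -m jog '[{"grip":255,"travel":[0.1,0.013,0],"twist":0},{"grip":255,"travel":[0.1,0.014,0],"twist":0}]'
```

```text
time: 15.8
position: [0.4974, 0.2252, 0.0474]
tool_rot: [-0.065, 0.998, -0.0, -0.0]
ft_force: [-2.3, -0.2, -2.3]
grip_width: 0.0119
time: 16.0
position: [0.4994, 0.2255, 0.0473]
tool_rot: [-0.065, 0.998, -0.0, -0.0]
ft_force: [-2.5, -0.4, -3.0]
grip_width: 0.0117
```

```bash
python3 -m jog '[{"grip":255,"travel":[0.1,0.013,0],"twist":0}]'
```

```text
time: 16.1
position: [0.5, 0.2255, 0.0473]
tool_rot: [-0.065, 0.998, -0.0, -0.0]
ft_force: [-3.4, -1.0, -0.7]
grip_width: 0.0117
```

```bash
python3 -m jog '[{"grip":255,"travel":[0.1,0.013,0],"twist":0}]'; python3 -m jog '[{"grip":255,"travel":[0.1,0.014,0],"twist":0}]'
```

```text
time: 16.2
position: [0.5004, 0.2256, 0.0472]
tool_rot: [-0.065, 0.998, -0.0, -0.001]
ft_force: [-4.2, -0.6, -0.7]
grip_width: 0.0118
time: 16.3
position: [0.5009, 0.2256, 0.0472]
tool_rot: [-0.065, 0.998, -0.0, -0.002]
ft_force: [-6.2, -0.7, -0.6]
grip_width: 0.0116
```

```bash
python3 -m jog '[{"grip":255,"travel":[0.1,0.013,0],"twist":0},{"grip":255,"travel":[0.1,0.014,0],"twist":0}]'; python3 -m jog '[{"grip":255,"travel":[0.1,0.013,0],"twist":0},{"grip":255,"travel":[0,0,0],"twist":0}]'
```

```text
time: 16.5
position: [0.5016, 0.2256, 0.047]
tool_rot: [-0.066, 0.998, -0.0, -0.003]
ft_force: [-6.8, -1.5, -0.8]
grip_width: 0.0117
time: 16.7
position: [0.502, 0.2257, 0.0469]
tool_rot: [-0.066, 0.998, -0.001, -0.004]
ft_force: [-7.7, -0.5, -0.1]
grip_width: 0.0118
```

```bash
python3 -m jog '[{"grip":255,"travel":[0.1,0.013,0],"twist":0},{"grip":255,"travel":[0.1,0.014,0],"twist":0}]'; python3 -m jog '[{"grip":255,"travel":[0.1,0.013,0],"twist":0},{"grip":255,"travel":[0,0,0],"twist":0},{"grip":255,"travel":[0,0,0],"twist":0}]'
```

```text
time: 16.9
position: [0.5026, 0.2257, 0.0467]
tool_rot: [-0.066, 0.998, -0.001, -0.005]
ft_force: [-10.1, -1.2, 0.6]
grip_width: 0.0114
time: 17.2
position: [0.5027, 0.2257, 0.0466]
tool_rot: [-0.066, 0.998, -0.001, -0.006]
ft_force: [-10.6, -1.6, 1.6]
grip_width: 0.0118
```

```bash
python3 -m jog '[{"grip":255,"travel":[0.1,0.013,0],"twist":0},{"grip":255,"travel":[0.1,0.014,0],"twist":0},{"grip":255,"travel":[0,0,0],"twist":0}]'; python3 -m jog '[{"grip":255,"travel":[0.1,0.013,0],"twist":0},{"grip":255,"travel":[0,0,0],"twist":0},{"grip":255,"travel":[0,0,0],"twist":0}]'
```

```text
time: 17.5
position: [0.5033, 0.2258, 0.0466]
tool_rot: [-0.066, 0.998, -0.001, -0.008]
ft_force: [-12.2, -3.3, 3.9]
grip_width: 0.0116
time: 17.8
position: [0.5036, 0.2258, 0.0466]
tool_rot: [-0.066, 0.998, -0.001, -0.008]
ft_force: [-14.0, -2.0, 4.8]
grip_width: 0.0119
```

```bash
python3 -m jog '[{"grip":255,"travel":[0.12,0.016,0],"twist":0},{"grip":255,"travel":[0,0,0],"twist":0},{"grip":255,"travel":[0,0,0],"twist":0},{"grip":255,"travel":[0,0,0],"twist":0}]'; python3 -m jog '[{"grip":255,"travel":[-0.2,-0.027,0],"twist":0},{"grip":255,"travel":[-0.2,-0.027,0],"twist":0},{"grip":255,"travel":[0,0,0],"twist":0},{"grip":255,"travel":[0,0,0],"twist":0}]'
```

```text
time: 18.2
position: [0.5039, 0.2259, 0.0466]
tool_rot: [-0.066, 0.998, -0.001, -0.009]
ft_force: [-15.0, -2.3, 6.4]
grip_width: 0.0116
time: 18.6
position: [0.5038, 0.2258, 0.0466]
tool_rot: [-0.066, 0.998, -0.001, -0.005]
ft_force: [-7.9, -2.3, 1.6]
grip_width: 0.012
```

```bash
python3 -m jog '[{"grip":255,"travel":[-0.1,-0.014,0],"twist":0},{"grip":255,"travel":[-0.1,-0.013,0],"twist":0},{"grip":255,"travel":[0,0,0],"twist":0},{"grip":255,"travel":[0,0,0],"twist":0}]'; python3 -m jog '[{"grip":255,"travel":[-0.1,-0.013,0],"twist":0},{"grip":255,"travel":[0,0,0],"twist":0},{"grip":255,"travel":[0,0,0],"twist":0}]'
```

```text
time: 19.0
position: [0.5036, 0.2258, 0.0466]
tool_rot: [-0.066, 0.998, -0.001, -0.003]
ft_force: [-5.4, -0.8, -2.1]
grip_width: 0.012
time: 19.3
position: [0.5032, 0.2258, 0.0466]
tool_rot: [-0.065, 0.998, -0.0, -0.003]
ft_force: [-5.4, 0.0, -3.5]
grip_width: 0.012
```

```bash
python3 -m jog '[{"grip":255,"travel":[-0.1,-0.013,-0.04],"twist":0},{"grip":255,"travel":[-0.05,-0.007,-0.03],"twist":0},{"grip":255,"travel":[0,0,0],"twist":0},{"grip":255,"travel":[0,0,0],"twist":0}]'; python3 -m jog '[{"grip":255,"travel":[-0.1,-0.013,-0.02],"twist":0},{"grip":255,"travel":[0,0,0],"twist":0},{"grip":255,"travel":[0,0,0],"twist":0}]'
```

```text
time: 19.7
position: [0.5032, 0.2258, 0.0466]
tool_rot: [-0.065, 0.998, -0.0, -0.001]
ft_force: [-5.5, -0.5, -1.6]
grip_width: 0.0116
time: 20.0
position: [0.5032, 0.2258, 0.0466]
tool_rot: [-0.065, 0.998, -0.0, 0.0]
ft_force: [-3.6, -1.3, 1.7]
grip_width: 0.0117
```

```bash
python3 -m jog '[{"grip":255,"travel":[-0.1,-0.013,0],"twist":0},{"grip":255,"travel":[0,0,0],"twist":0},{"grip":255,"travel":[0,0,0],"twist":0}]'; python3 -m jog '[{"grip":255,"travel":[-0.1,-0.013,0],"twist":0},{"grip":255,"travel":[0,0,0],"twist":0},{"grip":255,"travel":[0,0,0],"twist":0}]'; python3 -c "
from rig import *
o=get_obs();print(o['position'],o['ft_force'],o['moment'],o['tool_rot'])"
```

```text
time: 20.3
position: [0.5028, 0.2259, 0.0466]
tool_rot: [-0.065, 0.998, 0.0, 0.001]
ft_force: [-2.1, -1.5, -1.3]
grip_width: 0.012
time: 20.6
position: [0.5019, 0.2259, 0.0466]
tool_rot: [-0.065, 0.998, 0.0, 0.001]
ft_force: [-0.4, -0.1, -0.8]
grip_width: 0.0117
[0.50189004 0.22593132 0.04660302] [-0.40609215 -0.11707765 -0.79098268] [-0.06308584  0.49442935 -0.05607191] [-6.53158197e-02  9.97864116e-01  2.07847106e-04  1.00334060e-03]
```

```bash
python3 -m jog '[{"grip":255,"travel":[0,0,0],"twist":0},{"grip":255,"travel":[0,0,0],"twist":0}]' 5; python3 -m jog '[{"grip":210,"travel":[0,0,0],"twist":0},{"grip":190,"travel":[0,0,0],"twist":0},{"grip":170,"travel":[0,0,0],"twist":0},{"grip":140,"travel":[0,0,0],"twist":0},{"grip":140,"travel":[0,0,0],"twist":0}]'; python3 -c "
from rig import *
o=get_obs();print(o['position'],o['ft_force'],o['moment'],o['tool_rot'])"
```

```text
time: 20.8
position: [0.5018, 0.2259, 0.0466]
tool_rot: [-0.065, 0.998, 0.0, 0.001]
ft_force: [-0.4, -0.3, -0.7]
grip_width: 0.0124
time: 21.3
position: [0.5012, 0.2257, 0.0465]
tool_rot: [-0.065, 0.998, 0.0, 0.0]
ft_force: [-0.7, 0.7, -0.2]
grip_width: 0.0357
[0.50118193 0.22574068 0.04654829] [-0.7201913   0.65682855 -0.2413034 ] [ 0.02674506 -0.02198062 -0.01677944] [-6.53713211e-02  9.97860972e-01  4.46196822e-05  2.64183753e-04]
```

```bash
python3 -m jog '[{"grip":140,"travel":[0,0,1],"twist":0},{"grip":140,"travel":[0,0,3],"twist":0},{"grip":140,"travel":[0,0,4],"twist":0},{"grip":140,"travel":[2,0.25,5],"twist":0},{"grip":140,"travel":[3,0.4,0.5],"twist":0},{"grip":140,"travel":[0,0,0],"twist":0},{"grip":140,"travel":[0,0,0],"twist":0},{"grip":140,"travel":[0,0,0],"twist":0}]'
python3 - <<'E'
from h import *
T=tool(); im=camera('wrist')[:,:,::-1]; cv2.imwrite('pics/w5.png',im); np.save('w5.npy',T)
print(T.round(4)); print(w2pix('wrist',[[.5018,.2259,.052],[.5555,.2334,0.006]],T))
cv2.imwrite('pics/w5b.png',cv2.resize(im[:300,130:370],None,fx=2,fy=2,interpolation=cv2.INTER_CUBIC))
E
```

```text
time: 22.1
position: [0.5476, 0.2317, 0.177]
tool_rot: [-0.065, 0.998, -0.0, -0.002]
ft_force: [0.1, 1.2, 0.8]
grip_width: 0.039
[[-9.914e-01 -1.305e-01 -3.600e-03  5.476e-01]
 [-1.305e-01  9.914e-01 -7.000e-04  2.317e-01]
 [ 3.600e-03 -2.000e-04 -1.000e+00  1.770e-01]
 [ 0.000e+00  0.000e+00  0.000e+00  1.000e+00]]
[[252.78510092 135.93173702]
 [253.06990949 187.57449019]]
```

View pics/w5b.png

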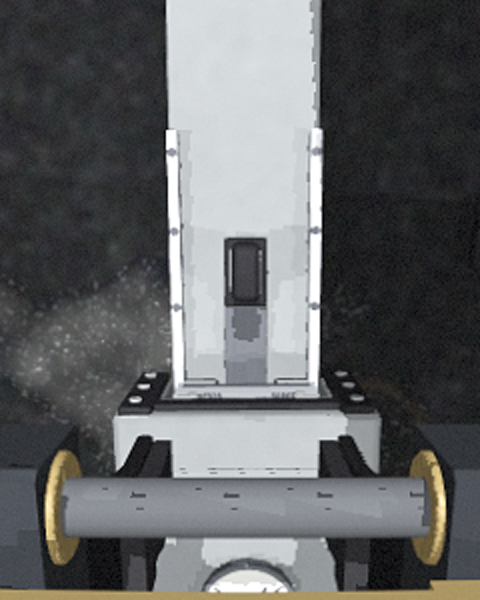

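The carrier is inside: handle top at crop (245,270), flap edge line at about y=385 with only the stem passing. A settled blob measurement next, to check the carrier didn't spring back off the stop.

```bash
python3 -m jog '[{"grip":140,"travel":[0,0,0],"twist":0},{"grip":140,"travel":[0,0,0],"twist":0},{"grip":140,"travel":[0,0,0],"twist":0}]'
python3 - <<'E'
from h import *
T=tool(); im=camera('wrist')[:,:,::-1]; cv2.imwrite('pics/w6.png',im)
T2=tool(); print(T[:3,3].round(4),T2[:3,3].round(4),T[:3,2].round(4),get_obs()['ft_force'].round(2))
for f,t,r in(('w4.png',np.load('w4.npy'),.3633),('w5.png',np.load('w5.npy'),.5018),('w6.png',T,.5018)):
    g=cv2.cvtColor(cv2.imread('pics/'+f),cv2.COLOR_BGR2GRAY)
    y0=105; big=cv2.resize(g[y0:y0+55,228:278],None,fx=8,fy=8,interpolation=cv2.INTER_CUBIC)
    m=(big<75).astype(np.uint8); c=max(cv2.findContours(m,0,1)[0],key=cv2.contourArea)
    x,y,w,h=cv2.boundingRect(c)
    p=np.array([[x+w/2,y],[x+w/2,y+h]])/8-.5+[228,y0]
    X=pix2w('wrist',p,.035,t); print(f,p.round(2).tolist(),X[:,:2].round(4).tolist(),(X.mean(0)[0]-r).round(4))
E
```

```text
time: 22.45
position: [0.5491, 0.232, 0.1775]
tool_rot: [-0.065, 0.998, -0.0, -0.0]
ft_force: [-0.0, 0.6, 0.2]
grip_width: 0.0392
[0.5491 0.232  0.1775] [0.5493 0.232  0.1776] [-9.e-04 -2.e-04 -1.e+00] [-0.83 -0.39  0.2 ]
w4.png [[251.75, 112.75], [251.75, 146.25]] [[0.3511, 0.2043], [0.3802, 0.2082]] 0.0024
w5.png [[252.38, 118.75], [252.38, 152.75]] [[0.4884, 0.2238], [0.5176, 0.2277]] 0.0012
w6.png [[252.25, 116.62], [252.25, 150.75]] [[0.4884, 0.2238], [0.5178, 0.2277]] 0.0013
```

The image suggests the carrier settled about 1 mm behind where I let go, still on the stop but with little margin. I'll check by feel, nudging the back of the handle with closed fingers and then easing off slowly.

```bash
python3 -m jog '[{"grip":255,"travel":[-4,-0.53,0],"twist":0},{"grip":255,"travel":[-4.2,-0.55,0],"twist":0},{"grip":255,"travel":[0,0,-3],"twist":0},{"grip":255,"travel":[0,0,-4],"twist":0},{"grip":255,"travel":[0,0,-4],"twist":0},{"grip":255,"travel":[0,0,-2],"twist":0},{"grip":255,"travel":[0,0,0],"twist":0},{"grip":255,"travel":[0,0,0],"twist":0}]' 20;  python3 -m jog '[{"grip":255,"travel":[0,0,0],"twist":0}]'
```

```text
time: 23.3
position: [0.4677, 0.2213, 0.0479]
tool_rot: [-0.065, 0.998, -0.0, -0.0]
ft_force: [-0.9, 0.3, 0.2]
grip_width: 0.0001
time: 23.4
position: [0.4686, 0.2215, 0.0491]
tool_rot: [-0.065, 0.998, 0.0, 0.001]
ft_force: [-0.3, -0.8, -0.4]
grip_width: 0.0003
```

```bash
python3 -m jog '[{"grip":255,"travel":[0.3,0.04,0],"twist":0},{"grip":255,"travel":[0.3,0.04,0],"twist":0},{"grip":255,"travel":[0.2,0.027,0],"twist":0}]'; python3 -m jog '[{"grip":255,"travel":[0.1,0.013,0],"twist":0},{"grip":255,"travel":[0.1,0.014,0],"twist":0}]'; python3 -m jog '[{"grip":255,"travel":[0.1,0.013,0],"twist":0},{"grip":255,"travel":[0.1,0.014,0],"twist":0}]';python3 -m jog '[{"grip":255,"travel":[0.1,0.013,0],"twist":0},{"grip":255,"travel":[0.1,0.014,0],"twist":0}]'
```

```text
time: 23.7
position: [0.4766, 0.2225, 0.0487]
tool_rot: [-0.065, 0.998, 0.0, 0.001]
ft_force: [0.3, 1.2, -0.9]
grip_width: 0.0007
time: 23.9
position: [0.4777, 0.2226, 0.048]
tool_rot: [-0.065, 0.998, 0.0, 0.0]
ft_force: [-0.3, -0.0, 0.0]
grip_width: 0.0003
time: 24.1
position: [0.4783, 0.2226, 0.0477]
tool_rot: [-0.065, 0.998, -0.0, -0.001]
ft_force: [-2.3, 0.1, 2.4]
grip_width: 0.0004
time: 24.3
position: [0.4785, 0.2226, 0.0475]
tool_rot: [-0.065, 0.998, -0.0, -0.003]
ft_force: [-6.4, -1.7, 5.2]
grip_width: 0.0001
```

The push reached 6.4 N with almost no motion, where free sliding takes 2–4 N. The carrier is therefore bearing on the stop, loaded by about 1 mm or more. I'll back off gently and retreat.

```bash
python3 -m jog '[{"grip":255,"travel":[-0.1,-0.013,0],"twist":0},{"grip":255,"travel":[-0.1,-0.014,0],"twist":0},{"grip":255,"travel":[-0.1,-0.013,0],"twist":0},{"grip":255,"travel":[-0.2,-0.027,0],"twist":0},{"grip":255,"travel":[-0.5,-0.06,0],"twist":0},{"grip":255,"travel":[-0.5,-0.06,1],"twist":0},{"grip":255,"travel":[0,0,4],"twist":0},{"grip":255,"travel":[0,0,5],"twist":0}]'; python3 -m jog '[{"grip":255,"travel":[4,0.5,3],"twist":0},{"grip":255,"travel":[4.2,0.55,0],"twist":0},{"grip":255,"travel":[0,0,0],"twist":0},{"grip":255,"travel":[0,0,0],"twist":0},{"grip":255,"travel":[0,0,0],"twist":0},{"grip":255,"travel":[0,0,0],"twist":0}]'
python3 - <<'E'
from h import *
T=tool(); im=camera('wrist')[:,:,::-1]; cv2.imwrite('pics/w7.png',im); print(T[:3,3].round(4),get_obs()['ft_force'].round(2))
g=cv2.cvtColor(im,cv2.COLOR_BGR2GRAY); P=w2pix('wrist',[[.503,.2259,.035]],T)[0].astype(int)
x0,y0=P[0]-25,P[1]-27; big=cv2.resize(g[y0:y0+55,x0:x0+50],None,fx=8,fy=8,interpolation=cv2.INTER_CUBIC)
c=max(cv2.findContours((big<75).astype(np.uint8),0,1)[0],key=cv2.contourArea); x,y,w,h=cv2.boundingRect(c)
print(pix2w('wrist',np.array([[x+w/2,y],[x+w/2,y+h]])/8-.5+[x0,y0],.035,T).mean(0)[:2].round(4))
cv2.imwrite('pics/w7b.png',cv2.resize(im[60:240,180:330],None,fx=3.2,fy=3.2,interpolation=cv2.INTER_CUBIC))
E
```

```text
time: 25.1
position: [0.4651, 0.2208, 0.1478]
tool_rot: [-0.065, 0.998, -0.0, -0.002]
ft_force: [0.9, 0.1, 0.4]
grip_width: 0.0001
time: 25.7
position: [0.5465, 0.2315, 0.1771]
tool_rot: [-0.066, 0.998, -0.0, -0.001]
ft_force: [-0.7, -0.6, 0.2]
grip_width: 0.0004
[0.5465 0.2315 0.1771] [-0.94 -0.44  0.31]
[0.503  0.2257]
```

View pics/w7b.png

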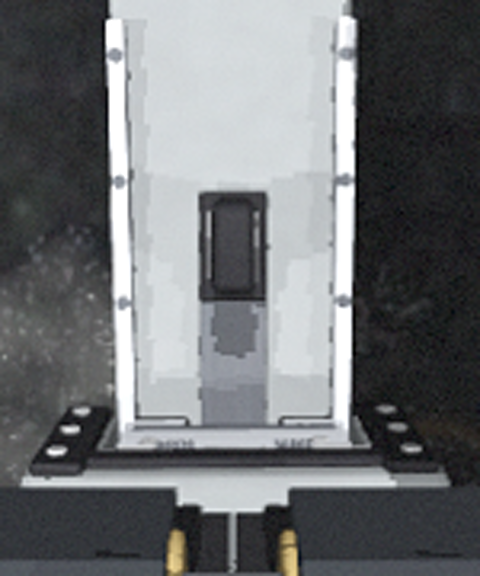

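The handle is unchanged at 0.503. The flap's lower edge is at crop y≈420 with the stem in its notch, as it looked when shut at the start. The robot is clear, so I'm handing in.

```bash
python3 -c "
from rig import *
print(hand_in())"
```

```text
the job is handed in; nothing more can be done
None
```

I laid the wide gauge block in the carrier's nest, pushed the carrier by its handle through the flap onto the sprung stop, and handed the job in at about 26 s. `hand_in()` reports no verdict.

- **Block:** it showed flat and square in the nest before the push. I could not see it once it was inside the chamber.
- **Pressing the stop:** by feel the stop was met with the nest about 76 mm past the face. I pressed it in an estimated 4 to 5 mm. The position reading gave about 4.4 mm and the force (about 15 N) about 5 mm, so they differ slightly.
- **Carrier resting on the stop:** I eased off to nearly zero force before letting go. The picture then suggested the carrier sat about 1 mm behind where I released it, which left little margin. A gentle push on the handle with closed fingers met 6.4 N with almost no motion, so it still bears on the stop, pressed in by about 1 mm. I estimated that from the force and did not measure it directly. The handle had not moved afterwards.
- **Flap, narrow block and loupe:** the last picture shows the flap as it looked when shut, with only the stem through its notch. I did not touch the narrow block or the loupe, and took no last picture of them.

No check failed.

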